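Set up the bench sampler: load its carousel, park it, close up the cooling module

ROBOT

A 6-joint arm with a two-finger parallel gripper is mounted at the origin on the work surface. World frame = base frame: x ahead of the robot, y to its left, z up, the work surface at z = 0. Lengths are in mm, angles in rad, forces in N, time in s.
With the tool pointing down it reaches from about 300 to 775 mm from the base axis. Payload 14.6 kg.
Tool frame: the origin (TCP) lies midway between the tips of the shut fingers; the grasp point (between the pads) lies 19 mm behind it; y points along the fingers, z is the direction in which the jaws open and shut, and the axes are right-handed (so a half turn about y gives the same grasp; the last joint's range is limited). The gripper opens to 94 mm and grips with 3 to 60 N. Pads are 16 mm wide; open, the fingers measure 119 mm over their backs; the gripper's body (75 mm by 177 mm) begins 78 mm behind the grasp point.
Start: joints at [-1.396, 0.3, 1.521, -0, 1.321, -0.067], TCP at [131.691, -533.991, 205.446] pointing down, gripper open.
Joint ranges: [-3.03, 3.03], [-0.79, 2.21], [0.23, 2.52], [-1.04, 4.18], [0, 3.07], [-2.55, 2.55]. Speed limits (rad/s): [2.22, 2.22, 2.57, 3.14, 3.14, 3.14].

INTERFACE

Orientations are given as [roll, pitch, yaw] about the fixed x, y, z axes, in that order (R = Rz(yaw) Ry(pitch) Rx(roll)).
In Python, from cell import manip gives the robot as it stands.
- The arm moves only by the tool play_rows, never from a script. Its argument "series" is a list of rows, each a list of 3 entries, a list of its own where there are three numbers: the shift along the tool's x, y, z in m, then the turn about the tool's y in rad, then the closure, from 0 (fully open) to 1 (shut). In form: [[[dx, dy, dz], twist, grip], ...]. A call has 1 to 20 rows; each row is the pose to reach, as a shift and turn from the pose measured when the call began, along the tool's axes at that moment; what a row does not reach only later rows make up. A row lasts 1/10 s, in which the tool goes at most 50 mm and 8.59 degrees, less where a joint would pass 70% of its speed; a pose out of reach is approached as far as the arm can. A call with a gripper value outside its range is refused whole. The fingers move at their own pace and stop on an object; "squeeze" is the grip in N (left out, the last holds). Time passes only in rows, so rows that repeat a pose let the fingers close. It gives the time, the measured TCP pose, the force and the opening at its end, in the units of the state.
- manip.read_state(): the state, without advancing time (a new reading comes with each control period).
- manip.camera(name): name is "side" or "top" or "wrist"; returns the picture (480x640x3 uint8, red, green, blue); there is no depth.
- manip.camera_params(name): a dict with "K" (3x3 intrinsics, pixels), "rvec" (rotation vector, rad) and "tvec" (3), from world to camera coordinates, as OpenCV has them. Camera axes: x right, y down, z forward; pixel columns grow to the right and rows downward; lengths in mm; the calibration is good to about 2 mm. A picture is of the moment at which its call begins: read the wrist's pose just before it. camera_params takes no time and is no camera call; for the wrist camera it gives the pose at the moment of the call.
- manip.sign_off(): hands the job in, once; it reports no verdict.
The state is a dict: "clock": time; "joints": joint angles; "qd": joint speeds; "effort": joint torques, N m; "eef_pos": TCP position; "eef_rot": TCP orientation; "wrist_force": force on the tool from outside, world axes, zero at the start; "moment": the same for the moment, N m; "finger_gap": finger opening in mm.
Only numpy, scipy, OpenCV 4.12 (cv2) and the standard library are available. Lean on these libraries where they do the work, as an engineer would, in place of code of your own. Each camera call takes 0.05 s, during which the arm holds its last target. There are 200 camera calls.

TASK

Get the sampler ready for its run: stand every white container waiting on the bench in the carousel pocket made for its shape and size, loading it through the opening at the front of the clear guard (turn the carousel by its knob until that pocket faces the opening), then turn the carousel until its solid blank block faces the opening squarely. Also slide the loose cooling module up against the pump unit so that their faces meet with no gap and their sides are in line. There may be two, three or four containers; leave everything else on the bench where it is.

Things in the scene. Friction and masses are not known exactly. Their poses are not given: they have to be found in the camera images.
- carousel (a joint): Turning angle of the carousel, rad, counter-clockwise from above. 0: the blank block faces the loading opening (parked). Facing the opening: jar pocket at -1.257, cartridge pocket -2.513, vial pocket +2.513, square pocket +1.257. Stops at -2.9 and +2.9. Turns stiffly (friction about 0.1 N m) and stays where it is left.
- sampler: Fixed sampler: white base 310 x 310 x 30 mm; on it the round dark steel carousel (290 mm diameter, top face 42 mm above the bench) with four white pockets and a blank block 72 degrees apart; over it a clear guard plate, 310 x 310 mm, 142 to 147 mm above the bench, on corner posts of 12 mm. Origin: centre of the underside, on the hub axis; -x is the front.
- load_point (a point): Loading point, 95 mm in front of the hub, 42 mm above the bench; x axis outward (to the sampler's front), z up. A pocket faces the opening when its point lies here. The guard's only opening, 160 mm wide, runs from its front edge past here to 75 mm beyond the hub; containers go in or out only at this point.
- knob (a point): Centre of the carousel's black knob bar on the hub axis, 147 mm above the bench: bar 60 mm long, 16 mm thick, 36 mm high (129 to 165 mm above the bench), turning with the carousel. Its x axis runs along the bar and its y axis across it (the 16 mm way); x points away from the blank block. Pinch it across the 16 mm and turn.
- bay_jar (a point): Round pocket for the jar, 71 mm inner diameter. Its origin is the middle of the pocket floor (42 mm above the bench); its x axis points outward from the hub, level, z up. Pocket walls are 4 mm thick and 18 mm high. 
- bay_vial (a point): Round pocket for the vial, 53 mm inner diameter. Its origin is the middle of the pocket floor (42 mm above the bench); its x axis points outward from the hub, level, z up. Pocket walls are 4 mm thick and 18 mm high. 
- bay_square (a point): Square pocket for the square bottle, 61 mm inside, its sides parallel to its x and y axes. Its origin is the middle of the pocket floor (42 mm above the bench); its x axis points outward from the hub, level, z up. Pocket walls are 4 mm thick and 18 mm high. 
- bay_cartridge (a point): Oblong pocket for the cartridge, inside 43 mm along its x axis (radial) and 73 mm along its y axis. Its origin is the middle of the pocket floor (42 mm above the bench); its x axis points outward from the hub, level, z up. Pocket walls are 4 mm thick and 18 mm high. 
- bay_blank (a point): Middle of the solid white blank block (72 x 76 x 18 mm, no pocket), at the level of the carousel top (42 mm above the bench); x axis points outward from the hub.
- jar: Wide round white jar with grey lid, diameter 64 mm, 84 mm high, straight sides. Origin: centre of its underside, z up. May be absent.
- vial: Slim round white vial with grey lid, diameter 46 mm, 84 mm high, straight sides. Origin: centre of its underside, z up. May be absent.
- square_bottle: White square bottle, 54 x 54 mm, straight sides 82 mm high with one flat grey cap on top (3 mm). Origin: centre of its underside, axes parallel to its sides, z up. May be absent.
- cartridge: White oblong cartridge, 36 mm along its x axis, 66 mm along its y axis, straight sides 82 mm high with two flat grey caps on top (3 mm). Origin: centre of its underside, z up. May be absent.
- cooling_module: Loose grey cooling module, 0.6 kg: 90 mm along x, 110 mm along y, 70 mm high, on its top a black grip rib 60 mm long (along x), 24 mm thick (along y), reaching from 70 to 102 mm above its underside. Its +x face goes against the pump unit. Origin: centre of its underside.
- module_face (a point): Centre of the cooling module's +x face, 35 mm above its underside; axes as the module's.
- pump_unit: Fixed grey pump unit, 100 mm along x, 110 mm along y, 70 mm high with two round pump heads on top. Origin: centre of its underside. Its -x face is the one the module butts against.
- pump_face (a point): Centre of the pump unit's -x face, 35 mm above the bench; axes as the pump unit's, so the module comes from its -x side.
- beaker: Glass beaker, diameter 72 mm, 95 mm high. Bystander, to be left alone. Origin: centre of its underside.
- wash_bottle: White bottle with blue cap, diameter 64 mm, 170 mm high, much taller than the containers. Bystander, to be left alone. Origin: centre of its underside.
- tip_box: Blue tip box, 85 x 120 x 60 mm. Bystander, to be left alone. Origin: centre of its underside.
- amber_jar: Amber glass jar, diameter 70 mm, 100 mm high. Bystander, to be left alone. Origin: centre of its underside.
- card_box: Small cardboard box, 110 x 70 x 50 mm. Bystander, to be left alone. Origin: centre of its underside.
- spatula: Spatula 180 mm long, lying flat. Bystander, to be left alone.

How it is judged:
By the outcome, as a careful person would: the job done as asked, in the order asked, and still so for the second after the job is handed in, with the robot touching nothing.
Of jar, vial, square_bottle, cartridge only 2 to 4 are there at a start; the rules pass over those that are not, and their reading is None.
At some moment in a run one of cooling_module may be knocked a few centimetres aside while the robot is not near it.
It also fails if it takes over 210 s, if anything falls off the work surface, if the arm or the gripper's body presses on something with over 40 N, if the wrist force passes 120 N, or if a joint passes its speed limit or range.

## Working session

There is one attempt and no reset: what is moved stays moved. The work goes in short steps, Python scripts to look and compute and a tool call to move; the robot and the scene stay as the last step left them, time stands still between calls to the robot, and variables do not carry over. Pictures are saved under pics/ and viewed, about 12 in all and at most 16, crops included, and the job is handed in when it is done.

Besides the shell and the picture viewer there is one more tool, called after ">>>" as name(argument=value, ...), one argument or row to a line, values as JSON. play_rows: Moves the arm, as the interface text tells. Its arguments: {"type":"object","properties":{"series":{"type":"array","items":{"type":"array"}},"squeeze":{"type":"number"}},"required":["series"]}

```bash
ls; mkdir -p pics; python3 - <<'E'
from cell import manip
import cv2,numpy as np
print(manip.read_state())
for n in("top","side","wrist"):
    p=manip.camera_params(n);print(n,p)
    cv2.imwrite(f"pics/{n}0.png",manip.camera(n)[:,:,::-1])
E
```

```text
pics
{'clock': 0.0, 'joints': array([-1.39560118e+00,  3.00472285e-01,  1.52160715e+00, -1.80229611e-05,
        1.32070021e+00, -6.66067646e-02]), 'qd': array([ 0.00014248, -0.00165472,  0.00033956, -0.00016144,  0.0012576 ,
       -0.00016801]), 'effort': array([-2.26652010e-03, -5.31809628e+01, -3.52741098e+01,  7.06409407e-02,
        2.44026049e-02, -4.52106781e-05]), 'eef_pos': array([ 131.63985987, -533.73124756,  204.87465568]), 'eef_rot': array([-1.57198184e+00,  6.15846308e-05, -2.89978631e+00]), 'wrist_force': array([-0.73807866, -0.56704355, -0.55807623]), 'moment': array([-0.02663796,  0.03643538, -0.03405751]), 'finger_gap': 94.07799236039286}
top {'K': array([[619.30197479,   0.        , 326.65120067],
       [  0.        , 619.30197479, 237.14408146],
       [  0.        ,   0.        ,   1.        ]]), 'rvec': array([ 2.18787939, -2.14295106,  0.12209346]), 'tvec': array([  12.32319074,  561.61717039, 1777.67488729])}
side {'K': array([[433.77699573,   0.        , 311.27186679],
       [  0.        , 433.77699573, 248.64783409],
       [  0.        ,   0.        ,   1.        ]]), 'rvec': array([ 0.50970517, -2.58169803,  1.39410252]), 'tvec': array([ 514.34089622,  190.01835561, 1203.94141789])}
wrist {'K': array([[366.00928134,   0.        , 314.34798512],
       [  0.        , 366.00928134, 241.24667232],
       [  0.        ,   0.        ,   1.        ]]), 'rvec': array([-2.28838337,  1.79229251,  0.25844542]), 'tvec': array([-549.71714761,  -29.10252695,  392.25397575])}
```

View pics/top0.png

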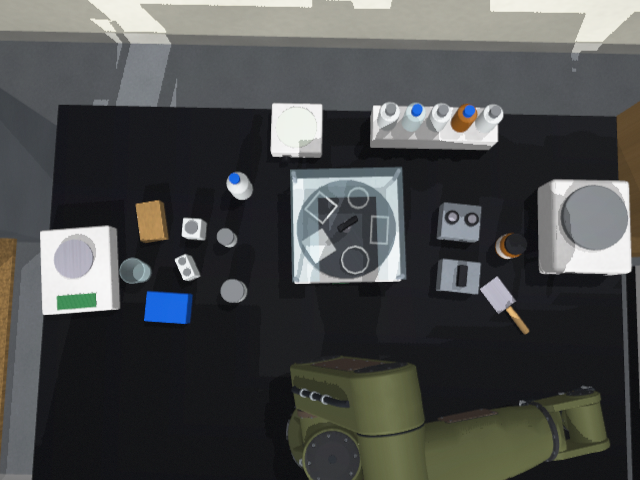

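View pics/side0.png

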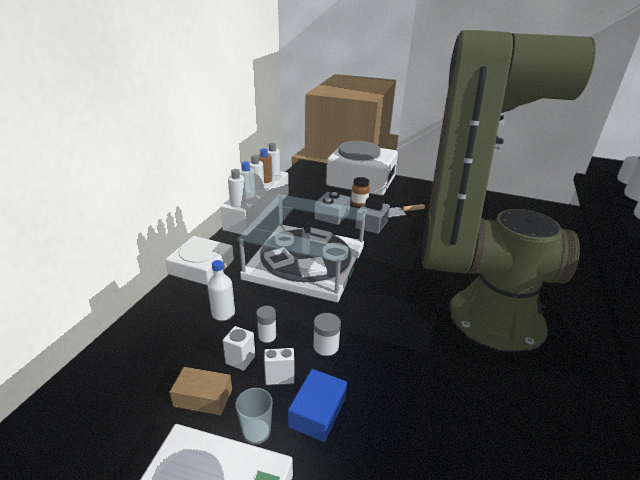

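The top view shows four containers: jar (233,291), vial (227,238), square bottle (194,229) and cartridge (187,267). The sampler is around (348,226), the pump at (460,222) and the module at (458,276). The side view agrees. Next: enlarged crops.

```bash
python3 - <<'E'
import cv2
im=cv2.imread("pics/top0.png")
a=cv2.resize(im[200:320,130:260],None,fx=5,fy=5,interpolation=cv2.INTER_CUBIC)
b=cv2.resize(im[160:300,280:490],None,fx=3.8,fy=3.8,interpolation=cv2.INTER_CUBIC)
cv2.imwrite("pics/a.png",a);cv2.imwrite("pics/b.png",b)
E
cat > h.py <<'E'
from cell import manip
import numpy as np,cv2
from scipy.spatial.transform import Rotation as Rn
def back(n,px,z,p=None):
    "pixel -> world xy at height z"
    p=p or manip.camera_params(n);R=cv2.Rodrigues(p["rvec"])[0];t=p["tvec"]
    c=-R.T@t; d=R.T@np.linalg.inv(p["K"])@np.array([px[0],px[1],1.]); return (c+d*(z-c[2])/d[2])[:2]
def proj(n,P,p=None):
    p=p or manip.camera_params(n)
    return cv2.projectPoints(np.array(P,float).reshape(-1,1,3),p["rvec"],p["tvec"],p["K"],None)[0].reshape(-1,2)
def rel(target,yaw=None):
    "shift in tool axes (m) and twist to reach the TCP target with tool z axis at world heading yaw"
    s=manip.read_state();R=Rn.from_euler("xyz",s["eef_rot"]).as_matrix()
    d=R.T@(np.array(target)-s["eef_pos"])/1000
    tw=0
    if yaw is not None:
        z=R[:,2];h=np.arctan2(z[1],z[0]);e=(yaw-h+np.pi/2)%np.pi-np.pi/2
        tw=-e if R[2,1]<0 else e   # tool y points down -> turn about y is reversed
    print("shift",d.round(4),"twist",round(float(tw),4),"j6",s["joints"][5].round(3),"pos",s["eef_pos"].round(1),"clk",round(s["clock"],1))
def snap(n,f):
    p=manip.camera_params(n);im=manip.camera(n)[:,:,::-1].copy();cv2.imwrite(f"pics/{f}.png",im);return im,p
E
```

```text
(no output)
```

View pics/a.png

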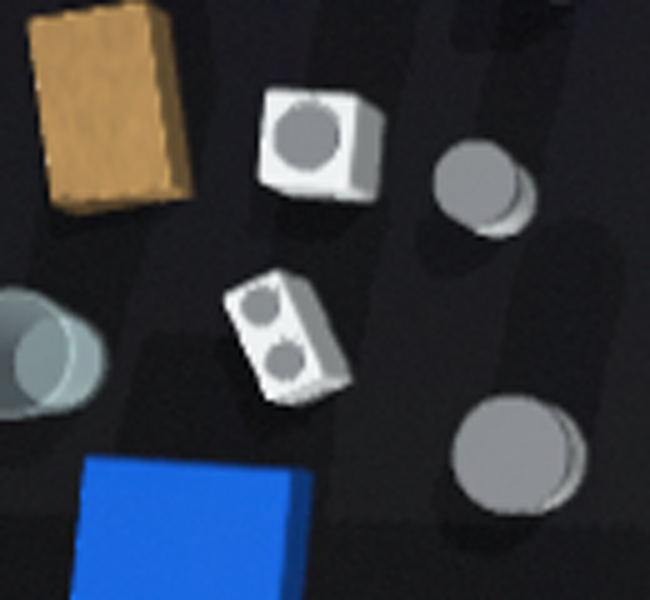

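View pics/b.png

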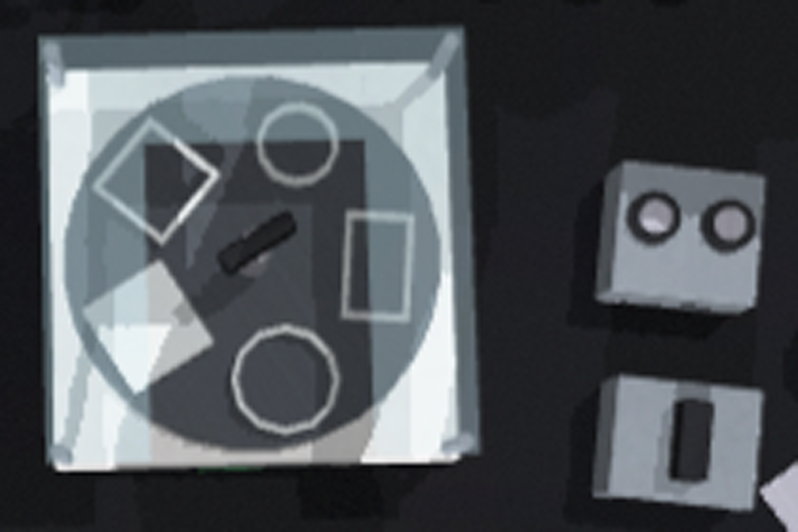

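Crops: jar lid (512,455), vial lid (476,182), square cap (306,136), cartridge caps (262,306) and (285,360). Knob bar runs (228,263) to (290,222). The jar pocket (286,380) is nearly at the front. Pump and module are on the right, with the gap between their facing edges. I'll convert these to world coordinates.

```bash
python3 - <<'E'
from h import *
p=manip.camera_params("top")
A=lambda u,v:((u+.5)/5-.5+130,(v+.5)/5-.5+200)
B=lambda u,v:((u+.5)/3.8-.5+280,(v+.5)/3.8-.5+160)
bt=lambda f,q,z:back("top",f(*q),z,p).round(1)
ang=lambda a,b:round(float(np.arctan2(*(b-a)[::-1])),3)
print("jar",bt(A,(512,455),84),"vial",bt(A,(476,182),84),"sq",bt(A,(306,136),85))
c=[bt(A,q,82) for q in((265,88),(357,93),(352,202),(258,186))];print("sq c",np.mean(c,0),ang(c[1],c[0]),ang(c[2],c[3]),ang(c[3],c[0]),ang(c[2],c[1]))
c=[bt(A,q,85) for q in((262,306),(285,360))];print("cart",np.mean(c,0),"y-axis dir",ang(c[1],c[0]))
k=[bt(B,q,165) for q in((228,263),(290,222))];print("knob",np.mean(k,0),ang(k[0],k[1]))
g=[bt(B,q,147) for q in((39,38),(465,27),(480,455))];print("guard",g,"ctr",(g[0]+g[2])/2,ang(g[1],g[0]),ang(g[2],g[1]))
for n,q in dict(jar=(286,380),vial=(298,144),cart=(378,267),sq=(156,181)).items():print("bay",n,bt(B,q,60))
c=[bt(B,q,70) for q in((622,160),(765,176),(757,306),(607,298))];print("pump",c,np.mean(c,0),ang(c[1],c[0]))
h=[bt(B,q,84) for q in((656,217),(728,225))];print("heads",h,ang(h[1],h[0]))
c=[bt(B,q,70) for q in((620,375),(763,388),(755,510),(605,497))];print("mod",c,np.mean(c,0),ang(c[1],c[0]),ang(c[2],c[3]),ang(c[3],c[0]),ang(c[2],c[1]))
c=[bt(B,q,102) for q in((680,400),(712,400),(706,482),(672,480))];print("rib",np.mean(c,0),ang(c[3],c[0]),ang(c[2],c[1]))
for n,q in dict(tip=(85,458),tip2=(290,467),bk=(50,360),card=(65,210)).items():print(n,bt(A,q,60))
E
```

```text
jar [398.9 286.5] vial [552.6 312.6] sq [576.7 409.8]
sq c [573.55 409.2 ] 1.536 1.423 -0.025 -0.003
cart [464.55 423.15] y-axis dir 0.444
knob [584.9  -32.45] -0.963
guard [array([734. , 129.6]), array([ 748.8, -180.4]), array([ 437.6, -193.4])] ctr [585.8 -31.9] 1.619 0.042
bay jar [495.  -58.2]
bay vial [675.3 -64.5]
bay cart [ 582.2 -126.5]
bay sq [644.5  43. ]
pump [array([ 666.4, -309.5]), array([ 656.4, -417.7]), array([ 557.4, -411. ]), array([ 561. , -298.2])] [ 610.3 -359.1] 1.479
heads [array([ 621.3, -332.3]), array([ 616.4, -386.2])] 1.48
mod [array([ 503.2, -308. ]), array([ 495.6, -415.1]), array([ 404.4, -408.6]), array([ 411.8, -296.8])] [ 453.75  -357.125] 1.5 1.505 -0.122 -0.071
rib [ 453.6 -355.1] -0.102 -0.076
tip [392.7 532.6]
tip2 [390.  415.9]
bk [448.  555.5]
card [534.1 551.6]
```

```bash
python3 - <<'E'
from h import *
rel((585.5,-32,290),0.606)
E
```

```text
shift [-0.5608 -0.0846 -0.3786] twist 1.2066 j6 -0.067 pos [ 131.7 -533.8  205. ] clk 0.1
```

>>> play_rows(
  series=[
    [[-0.05, -0.05, -0.03], -0.15, 0],
    [[-0.1, -0.0846, -0.07], -0.3, 0],
    [[-0.14, -0.0846, -0.1], -0.45, 0],
    [[-0.18, -0.0846, -0.13], -0.6, 0],
    [[-0.22, -0.0846, -0.155], -0.75, 0],
    [[-0.26, -0.0846, -0.18], -0.9, 0],
    [[-0.3, -0.0846, -0.205], -1.05, 0],
    [[-0.34, -0.0846, -0.23], -1.2, 0],
    [[-0.38, -0.0846, -0.255], -1.35, 0],
    [[-0.42, -0.0846, -0.28], -1.5, 0],
    [[-0.46, -0.0846, -0.31], -1.65, 0],
    [[-0.5, -0.0846, -0.34], -1.8, 0],
    [[-0.54, -0.0846, -0.365], -1.935, 0],
    [[-0.5608, -0.0846, -0.3786], -1.935, 0],
    [[-0.5608, -0.0846, -0.3786], -1.935, 0],
    [[-0.5608, -0.0846, -0.3786], -1.935, 0],
    [[-0.5608, -0.0846, -0.3786], -1.935, 0],
    [[-0.5608, -0.0846, -0.3786], -1.935, 0],
  ],
)

```text
clock: 1.95
eef_pos: [585.0, -33.1, 290.4]
eef_rot: [-1.57, 0.0, -0.966]
wrist_force: [0.1, 0.2, -0.1]
finger_gap: 94.3
```

```bash
python3 - <<'E'
import re
s=open('h.py').read()
i=s.index("def rel");j=s.index("def snap")
s=s[:i]+'''def rel(target,yaw=None,start=None):
    "shift in tool axes (m) and twists to bring the TCP to target with the jaw axis at world heading yaw; start=(pos,heading)"
    s=manip.read_state();R=Rn.from_euler("xyz",s["eef_rot"]).as_matrix();pos=s["eef_pos"]
    h=np.arctan2(R[1,2],R[0,2])
    if start: pos,h=np.array(start[0]),start[1]; R=np.array([[np.sin(h),0,np.cos(h)],[-np.cos(h),0,np.sin(h)],[0,-1,0]])
    d=R.T@(np.array(target)-pos)/1000
    out="shift %s"%d.round(4)
    if yaw is not None:
        j1=np.arctan2(target[1],target[0])
        out+=" twist(heading,j6): "+str([(round(h-y,3),round(y,3),round(j1-y,2)) for y in yaw+np.pi*np.arange(-2,3) if abs(j1-y)<2.5])
    print(out,"| at",pos.round(1),"hd",round(float(h),3))
'''+s[j:]
open('h.py','w').write(s)
E
python3 - <<'E'
from h import *
s=manip.read_state();rel((585.5,-32,138),.606)
im,p=snap("wrist","w1");print(s["wrist_force"])
print(proj("wrist",[(585.5,-32,165),(490.6,-36.3,42)],p))
E
```

```text
shift [-0.0005  0.1524  0.0009] twist(heading,j6): [(np.float64(3.14), np.float64(-2.536), np.float64(2.48)), (np.float64(-0.002), np.float64(0.606), np.float64(-0.66))] | at [585.  -33.1 290.4] hd 0.604
[ 0.1034761   0.21318455 -0.11699113]
[[315.2983646  232.56253649]
 [244.66921104 162.33860565]]
```

View pics/w1.png

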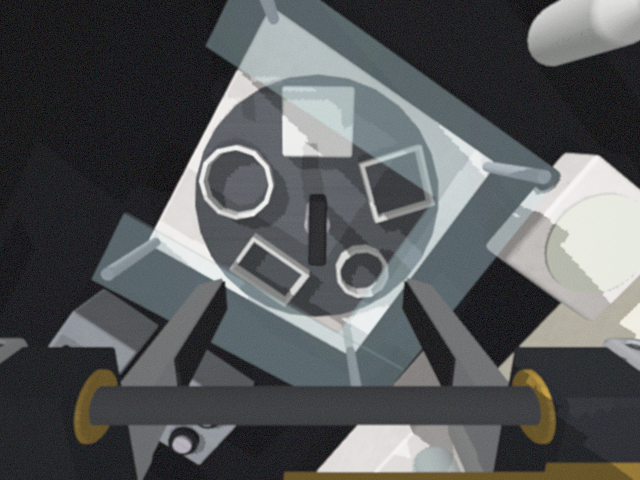

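The knob is at (317,230) and the prediction was (315,233), so the calibration agrees. Next I grip the knob and turn to the cartridge pocket.

>>> play_rows(
  series=[
    [[0, 0.04, 0.001], 0, 0.4],
    [[0, 0.08, 0.001], 0, 0.5],
    [[0, 0.12, 0.001], 0, 0.5],
    [[0, 0.152, 0.001], 0, 0.5],
    [[0, 0.152, 0.001], 0, 0.5],
    [[0, 0.152, 0.001], 0, 1],
    [[0, 0.152, 0.001], 0, 1],
    [[0, 0.152, 0.001], 0, 1],
    [[0, 0.152, 0.001], 0, 1],
    [[0, 0.152, 0.001], 0, 1],
    [[0, 0.152, 0.001], 0, 1],
    [[0, 0.152, 0.001], 0, 1],
    [[0, 0.152, 0.001], 0, 1],
  ],
  squeeze=30,
)

```text
clock: 3.3
eef_pos: [587.1, -31.7, 139.2]
eef_rot: [-1.567, -0.001, -0.966]
wrist_force: [7.5, 4.1, 0.2]
finger_gap: 15.7
```

>>> play_rows(
  series=[
    [[0, 0, 0.0005], 0.14, 1],
    [[0, 0, 0.0005], 0.28, 1],
    [[0, 0, 0.0005], 0.42, 1],
    [[0, 0, 0.0005], 0.56, 1],
    [[0, 0, 0.0005], 0.7, 1],
    [[0, 0, 0.0005], 0.84, 1],
    [[0, 0, 0.0005], 0.98, 1],
    [[0, 0, 0.0005], 1.12, 1],
    [[0, 0, 0.0005], 1.26, 1],
    [[0, 0, 0.0005], 1.4, 1],
    [[0, 0, 0.0005], 1.501, 1],
    [[0, 0, 0.0005], 1.501, 1],
    [[0, 0, 0.0005], 1.501, 1],
    [[0, 0, 0.0005], 1.501, 1],
  ],
)

```text
clock: 4.7
eef_pos: [587.6, -31.8, 139.2]
eef_rot: [-1.569, 0.004, -2.465]
wrist_force: [2.6, -4.2, -3.7]
finger_gap: 15.9
```

>>> play_rows(
  series=[
    [[0, 0, 0.0005], 0.0015, 0.5],
    [[0, 0, 0], 0, 0.3],
    [[0, 0, 0], 0, 0],
    [[0, -0.05, 0], 0, 0],
    [[0, -0.1, 0], 0, 0],
    [[0, -0.15, 0], 0, 0],
    [[-0.019, -0.151, -0.043], -0.134, 0],
    [[-0.038, -0.151, -0.086], -0.268, 0],
    [[-0.057, -0.151, -0.13], -0.402, 0],
    [[-0.075, -0.151, -0.173], -0.536, 0],
    [[-0.094, -0.151, -0.216], -0.67, 0],
    [[-0.113, -0.151, -0.26], -0.804, 0],
    [[-0.132, -0.151, -0.302], -0.938, 0],
    [[-0.151, -0.151, -0.345], -1.07, 0],
    [[-0.17, -0.151, -0.388], -1.204, 0],
    [[-0.1887, -0.151, -0.432], -1.338, 0],
    [[-0.1887, -0.151, -0.432], -1.338, 0],
    [[-0.1887, -0.151, -0.432], -1.338, 0],
    [[-0.1887, -0.151, -0.432], -1.338, 0],
  ],
)

```text
clock: 6.6
eef_pos: [463.8, 422.3, 290.2]
eef_rot: [-1.567, -0.001, -1.128]
wrist_force: [0.1, 0.3, -0.3]
finger_gap: 94.0
```

```bash
python3 - <<'E'
from h import *
im,p=snap("wrist","w2")
print(repr(p),manip.read_state()["eef_pos"])
im,pt=snap("top","t2")
cv2.imwrite("pics/t2b.png",cv2.resize(im[160:320,280:490],None,fx=3.8,fy=3.8,interpolation=cv2.INTER_CUBIC))
E
```

```text
{'K': array([[366.00928134,   0.        , 314.34798512],
       [  0.        , 366.00928134, 241.24667232],
       [  0.        ,   0.        ,   1.        ]]), 'rvec': array([-2.79266751, -0.62752705, -0.09521693]), 'tvec': array([-601.12781505,  122.68601911,  522.78533003])} [463.93071515 422.03840349 290.35037402]
```

View pics/w2.png

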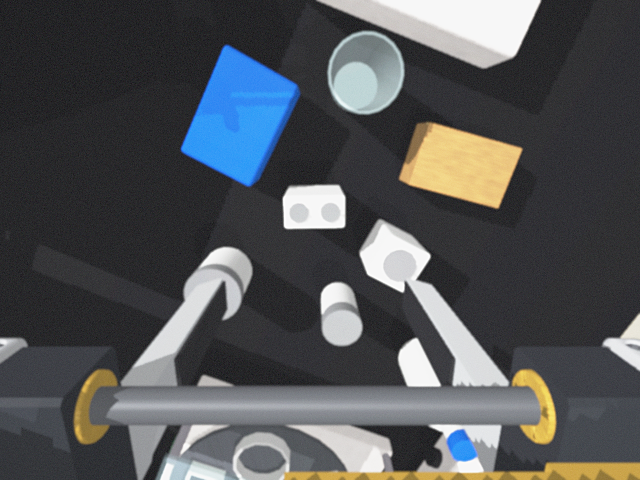

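View pics/t2b.png

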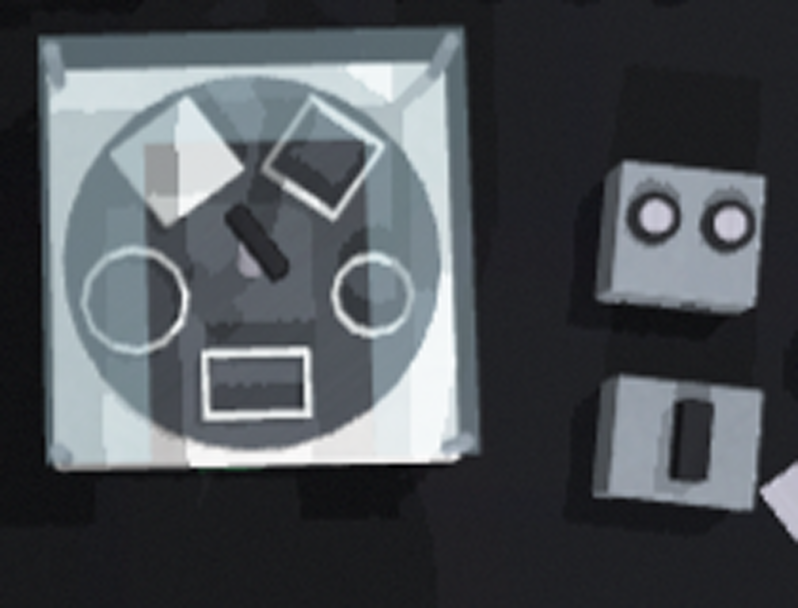

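w2: cartridge caps at (299,213) and (330,212), square cap (400,265), vial lid (341,328). t2b: the cartridge pocket faces the front, centred at about (257.5,383), and nearly square to the base.

```bash
python3 - <<'E'
from h import *
p=dict(K=manip.camera_params("wrist")["K"],rvec=np.array([-2.79266751,-.62752705,-.09521693]),tvec=np.array([-601.12781505,122.68601911,522.78533003]))
b=lambda q,z:back("wrist",q,z,p).round(1)
c=[b((299.5,212.5),85),b((330.5,212),85)];print("cart",np.mean(c,0),np.arctan2(*(c[0]-c[1])[::-1]))
print("sq",b((400,265),85),"vial",b((341,328),84))
B=lambda u,v:((u+.5)/3.8-.5+280,(v+.5)/3.8-.5+160)
c=[back("top",B(*q),60) for q in((202,350),(311,346),(313,416),(205,420))]
print("bay",np.mean(c,0),[np.arctan2(*(c[i]-c[j])[::-1]).round(3) for i,j in((0,1),(3,2),(0,3),(1,2))])
E
```

```text
cart [464.55 424.35] -2.6819936054650153
sq [576.  410.7] vial [552.  311.7]
bay [492.30527619 -36.92453057] [np.float64(1.628), np.float64(1.629), np.float64(0.062), np.float64(0.043)]
```

>>> play_rows(
  series=[
    [[-0.0015, 0.05, 0.0014], -0.012, 0],
    [[-0.0015, 0.1, 0.0014], -0.012, 0],
    [[-0.0015, 0.15, 0.0014], -0.012, 0],
    [[-0.0015, 0.2, 0.0014], -0.012, 0],
    [[-0.0015, 0.235, 0.0014], -0.012, 0],
    [[-0.0015, 0.25, 0.0014], -0.012, 0],
    [[-0.0015, 0.25, 0.0014], -0.012, 0],
    [[-0.0015, 0.25, 0.0014], -0.012, 1],
    [[-0.0015, 0.25, 0.0014], -0.012, 1],
    [[-0.0015, 0.25, 0.0014], -0.012, 1],
    [[-0.0015, 0.25, 0.0014], -0.012, 1],
    [[-0.0015, 0.25, 0.0014], -0.012, 1],
    [[-0.0015, 0.25, 0.0014], -0.012, 1],
  ],
  squeeze=25,
)

```text
clock: 8.0
eef_pos: [465.8, 424.5, 41.6]
eef_rot: [-1.566, -0.001, -1.117]
wrist_force: [-1.8, -1.5, 6.9]
finger_gap: 65.9
```

>>> play_rows(
  series=[
    [[0, -0.05, 0], 0, 1],
    [[0, -0.1, 0], 0, 1],
    [[0, -0.15, 0], 0, 1],
    [[0.03, -0.185, -0.012], -0.1, 1],
    [[0.07, -0.185, -0.03], -0.23, 1],
    [[0.11, -0.185, -0.046], -0.36, 1],
    [[0.15, -0.185, -0.063], -0.49, 1],
    [[0.19, -0.185, -0.08], -0.62, 1],
    [[0.23, -0.185, -0.096], -0.75, 1],
    [[0.27, -0.185, -0.113], -0.88, 1],
    [[0.31, -0.185, -0.13], -1.0, 1],
    [[0.35, -0.185, -0.146], -1.1, 1],
    [[0.39, -0.185, -0.163], -1.167, 1],
    [[0.4267, -0.185, -0.178], -1.167, 1],
    [[0.4267, -0.185, -0.178], -1.167, 1],
    [[0.4267, -0.185, -0.178], -1.167, 1],
    [[0.4267, -0.185, -0.178], -1.167, 1],
  ],
)

```text
clock: 9.7
eef_pos: [492.1, -36.6, 226.0]
eef_rot: [-1.569, -0.005, 0.051]
wrist_force: [0.2, -0.5, -2.1]
finger_gap: 65.8
```

```bash
python3 - <<'E'
from h import *
rel((493,-37,85.5),1.621)
E
```

```text
shift [ 1.000e-04  1.405e-01 -7.000e-04] twist(heading,j6): [(np.float64(3.142), np.float64(-1.521), np.float64(1.45)), (np.float64(0.001), np.float64(1.621), np.float64(-1.7))] | at [492.1 -36.6 226. ] hd 1.622
```

>>> play_rows(
  series=[
    [[0, 0.05, -0.0007], 0, 1],
    [[0, 0.09, -0.0007], 0, 1],
    [[0, 0.11, -0.0007], 0, 1],
    [[0, 0.12, -0.0007], 0, 1],
    [[0, 0.13, -0.0007], 0, 1],
    [[0, 0.136, -0.0007], 0, 1],
    [[0, 0.14, -0.0007], 0, 1],
    [[0, 0.141, -0.0007], 0, 1],
    [[0, 0.141, -0.0007], 0, 1],
  ],
)

```text
clock: 10.6
eef_pos: [493.1, -37.0, 85.4]
eef_rot: [-1.569, -0.006, 0.051]
wrist_force: [1.2, 0.1, -1.4]
finger_gap: 65.8
```

>>> play_rows(
  series=[
    [[0, 0.0018, 0], 0, 1],
    [[0, 0.0018, 0], 0, 1],
    [[0, 0.0018, 0], 0, 0.2],
    [[0, 0.0018, 0], 0, 0],
    [[0, 0.001, 0], 0, 0],
    [[0, -0.04, 0], 0, 0],
    [[0, -0.09, 0], 0, 0],
    [[0, -0.14, 0], 0, 0],
    [[0, -0.18, 0], 0, 0],
    [[0.01, -0.205, 0], 0.14, 0],
    [[0.02, -0.205, 0], 0.28, 0],
    [[0.03, -0.205, 0], 0.42, 0],
    [[0.04, -0.205, 0], 0.56, 0],
    [[0.05, -0.205, 0], 0.7, 0],
    [[0.06, -0.205, 0], 0.84, 0],
    [[0.07, -0.205, 0], 0.98, 0],
    [[0.08, -0.205, 0], 1.12, 0],
    [[0.0949, -0.205, 0], 1.26, 0],
    [[0.0949, -0.205, 0], 1.4, 0],
    [[0.0949, -0.205, 0], 1.54, 0],
  ],
)

```text
clock: 12.6
eef_pos: [586.9, -32.6, 290.7]
eef_rot: [-1.566, 0.001, -1.495]
wrist_force: [-0.5, 0.2, -0.4]
finger_gap: 94.3
```

```bash
python3 - <<'E'
from h import *
rel((587.9,-32.3,138),-0.894)
im,p=snap("wrist","w3");print(manip.read_state()["joints"].round(2))
E
```

```text
shift [0.     0.1527 0.0002] twist(heading,j6): [(np.float64(0.97), np.float64(-0.894), np.float64(0.84)), (np.float64(-2.172), np.float64(2.248), np.float64(-2.3))] | at [586.9 -32.6 290.7] hd 0.076
[-0.12  0.34  1.28  0.    1.52 -0.19]
```

View pics/w3.png

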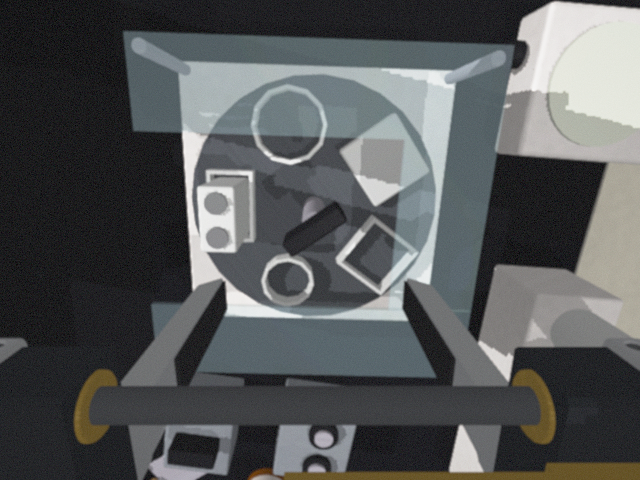

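The cartridge stands in its pocket (200–255,170–250). Next I grip the knob again.

>>> play_rows(
  series=[
    [[0, 0, 0], 0.14, 0.3],
    [[0, 0, 0], 0.28, 0.5],
    [[0, 0, 0], 0.42, 0.5],
    [[0, 0, 0], 0.56, 0.5],
    [[0, 0, 0], 0.7, 0.5],
    [[0, 0, 0], 0.84, 0.5],
    [[0, 0.02, 0], 0.97, 0.5],
    [[0, 0.06, 0], 0.97, 0.5],
    [[0, 0.11, 0], 0.97, 0.5],
    [[0, 0.14, 0], 0.97, 0.5],
    [[0, 0.1527, 0], 0.97, 0.5],
    [[0, 0.1527, 0], 0.97, 0.5],
    [[0, 0.1527, 0], 0.97, 1],
    [[0, 0.1527, 0], 0.97, 1],
    [[0, 0.1527, 0], 0.97, 1],
    [[0, 0.1527, 0], 0.97, 1],
    [[0, 0.1527, 0], 0.97, 1],
    [[0, 0.1527, 0], 0.97, 1],
  ],
  squeeze=30,
)

```text
clock: 14.45
eef_pos: [587.5, -31.8, 138.9]
eef_rot: [-1.569, 0.006, -2.473]
wrist_force: [-3.8, 2.9, 5.7]
finger_gap: 15.5
```

>>> play_rows(
  series=[
    [[0, 0, 0], -0.14, 1],
    [[0, 0, 0], -0.28, 1],
    [[0, 0, 0], -0.42, 1],
    [[0, 0, 0], -0.56, 1],
    [[0, 0, 0], -0.7, 1],
    [[0, 0, 0], -0.84, 1],
    [[0, 0, 0], -0.98, 1],
    [[0, 0, 0], -1.12, 1],
    [[0, 0, 0], -1.266, 1],
    [[0, 0, 0], -1.266, 1],
    [[0, 0, 0], -1.266, 1],
    [[0, 0, 0], -1.266, 1],
  ],
)

```text
clock: 15.65
eef_pos: [587.3, -31.8, 138.9]
eef_rot: [-1.565, 0.001, -1.211]
wrist_force: [-4.2, 1.1, 1.1]
finger_gap: 15.6
```

>>> play_rows(
  series=[
    [[0, 0, 0], 0, 0.5],
    [[0, 0, 0], 0, 0],
    [[0, 0, 0], 0, 0],
    [[0, -0.05, 0], 0, 0],
    [[0, -0.1, 0], 0, 0],
    [[-0.045, -0.1, -0.008], 0, 0],
    [[-0.09, -0.1, -0.016], 0, 0],
    [[-0.135, -0.1, -0.024], 0, 0],
    [[-0.18, -0.1, -0.032], 0, 0],
    [[-0.225, -0.1, -0.04], 0, 0],
    [[-0.27, -0.1, -0.048], 0, 0],
    [[-0.32, -0.1, -0.056], 0, 0],
    [[-0.364, -0.1, -0.064], 0, 0],
    [[-0.364, -0.1, -0.064], 0, 0],
    [[-0.364, -0.05, -0.064], 0, 0],
    [[-0.364, 0, -0.064], 0, 0],
    [[-0.364, 0.05, -0.064], 0, 0],
    [[-0.364, 0.09, -0.064], 0, 0],
    [[-0.364, 0.099, -0.064], 0, 0],
    [[-0.364, 0.099, -0.064], 0, 0],
  ],
)

```text
clock: 17.65
eef_pos: [399.7, 286.3, 39.7]
eef_rot: [-1.567, 0.001, -1.211]
wrist_force: [0.7, 0.0, 0.9]
finger_gap: 93.7
```

```bash
python3 - <<'E'
from h import *
rel((398.9,286.5,40),.36)
E
```

```text
shift [-0.0005 -0.0003 -0.0007] twist(heading,j6): [(np.float64(-0.001), np.float64(0.36), np.float64(0.26))] | at [399.7 286.3  39.7] hd 0.359
```

>>> play_rows(
  series=[
    [[-0.0005, 0, 0], 0, 1],
    [[-0.0005, 0, 0], 0, 1],
    [[-0.0005, 0, 0], 0, 1],
    [[-0.0005, 0, 0], 0, 1],
    [[-0.0005, 0, 0], 0, 1],
    [[-0.0005, 0, 0], 0, 1],
    [[-0.0005, -0.05, 0], 0, 1],
    [[-0.0005, -0.1, 0], 0, 1],
    [[-0.0005, -0.15, 0], 0, 1],
    [[0.03, -0.185, -0.002], -0.14, 1],
    [[0.065, -0.185, -0.005], -0.28, 1],
    [[0.1, -0.185, -0.008], -0.42, 1],
    [[0.135, -0.185, -0.011], -0.56, 1],
    [[0.17, -0.185, -0.014], -0.7, 1],
    [[0.21, -0.185, -0.017], -0.84, 1],
    [[0.25, -0.185, -0.02], -0.98, 1],
    [[0.29, -0.185, -0.023], -1.12, 1],
    [[0.3358, -0.185, -0.0262], -1.26, 1],
    [[0.3358, -0.185, -0.0262], -1.26, 1],
    [[0.3358, -0.185, -0.0262], -1.26, 1],
  ],
  squeeze=25,
)

```text
clock: 19.65
eef_pos: [492.5, -38.4, 224.1]
eef_rot: [-1.569, -0.003, 0.046]
wrist_force: [0.7, 0.3, -3.3]
finger_gap: 63.8
```

```bash
python3 - <<'E'
from h import *
rel((493,-37,84.5),1.621)
im,p=snap("wrist","w4")
im,p=snap("top","t4")
E
```

```text
shift [0.0002 0.1396 0.0011] twist(heading,j6): [(np.float64(3.137), np.float64(-1.521), np.float64(1.45)), (np.float64(-0.004), np.float64(1.621), np.float64(-1.7))] | at [492.5 -38.4 224.1] hd 1.617
```

View pics/w4.png

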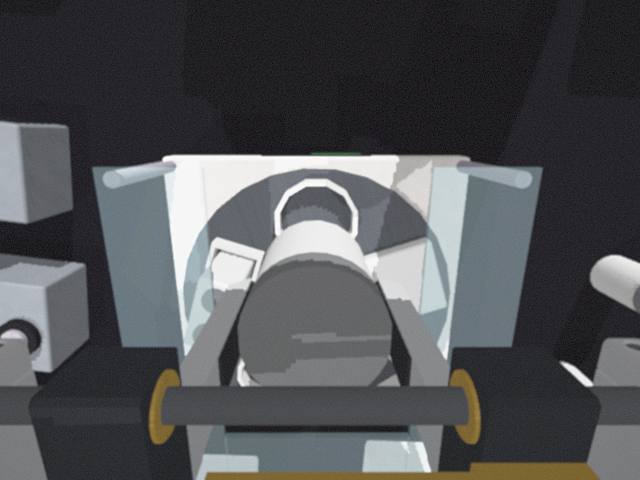

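Jar is held centred (lid at 316,320) above its pocket (316,215). Lowering it.

>>> play_rows(
  series=[
    [[0, 0.05, 0.001], 0, 1],
    [[0, 0.09, 0.001], 0, 1],
    [[0, 0.11, 0.001], 0, 1],
    [[0, 0.12, 0.001], 0, 1],
    [[0, 0.13, 0.001], 0, 1],
    [[0, 0.136, 0.001], 0, 1],
    [[0, 0.1405, 0.001], 0, 1],
    [[0, 0.1405, 0.001], 0, 1],
  ],
)

```text
clock: 20.55
eef_pos: [492.8, -35.6, 83.9]
eef_rot: [-1.569, -0.003, 0.047]
wrist_force: [0.4, -0.2, -2.1]
finger_gap: 63.8
```

>>> play_rows(
  series=[
    [[0, 0.0022, -0.001], 0, 1],
    [[0, 0.0022, -0.001], 0, 1],
    [[0, 0.0022, -0.001], 0, 0.2],
    [[0, 0.0022, -0.001], 0, 0],
    [[0, 0.001, -0.001], 0, 0],
    [[0, -0.04, -0.001], 0, 0],
    [[0, -0.09, -0.001], 0, 0],
    [[0, -0.14, -0.001], 0, 0],
    [[0.01, -0.16, -0.001], 0.14, 0.2],
    [[0.02, -0.16, -0.001], 0.28, 0.5],
    [[0.03, -0.16, -0.001], 0.42, 0.5],
    [[0.04, -0.16, -0.001], 0.56, 0.5],
    [[0.05, -0.16, -0.001], 0.7, 0.5],
    [[0.06, -0.16, -0.001], 0.84, 0.5],
    [[0.07, -0.16, -0.001], 0.98, 0.5],
    [[0.08, -0.16, -0.001], 1.12, 0.5],
    [[0.0949, -0.16, -0.001], 1.258, 0.5],
    [[0.0949, -0.16, -0.001], 1.258, 0.5],
    [[0.0949, -0.16, -0.001], 1.258, 0.5],
  ],
)

```text
clock: 22.45
eef_pos: [586.8, -32.4, 243.9]
eef_rot: [-1.568, 0.001, -1.206]
wrist_force: [-0.6, -0.6, 0.7]
finger_gap: 47.1
```

```bash
python3 - <<'E'
from h import *
rel((587.6,-32,138),.36)
im,p=snap("wrist","w5")
a=cv2.resize(im[60:320,150:490],None,fx=2,fy=2); cv2.imwrite("pics/w5c.png",a)
E
```

```text
shift [0.     0.1059 0.0005] twist(heading,j6): [(np.float64(0.004), np.float64(0.36), np.float64(-0.41))] | at [586.8 -32.4 243.9] hd 0.364
```

View pics/w5c.png

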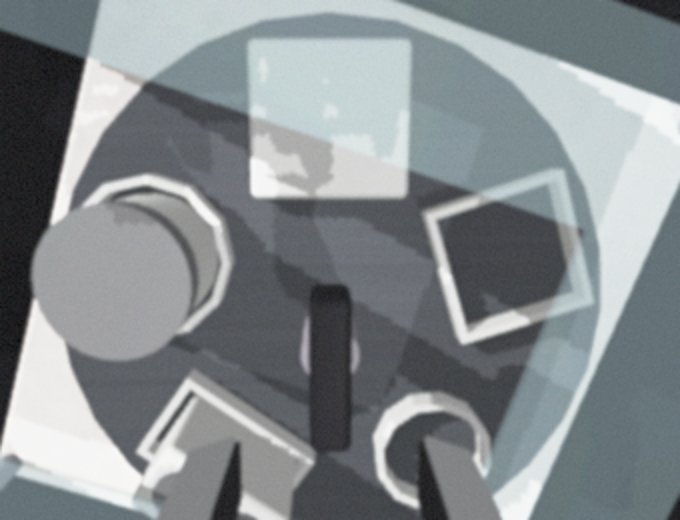

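Jar and cartridge are both seated, and the knob is aligned with the jaws. Next: grip and turn in two stages toward the square pocket.

>>> play_rows(
  series=[
    [[0, 0.04, 0.0005], 0, 0.5],
    [[0, 0.08, 0.0005], 0, 0.5],
    [[0, 0.106, 0.0005], 0, 0.5],
    [[0, 0.106, 0.0005], 0, 0.7],
    [[0, 0.106, 0.0005], 0, 1],
    [[0, 0.106, 0.0005], 0, 1],
    [[0, 0.106, 0.0005], 0, 1],
    [[0, 0.106, 0.0005], 0, 1],
    [[0, 0.106, 0.0005], 0, 1],
    [[0, 0.106, 0.0005], -0.14, 1],
    [[0, 0.106, 0.0005], -0.28, 1],
    [[0, 0.106, 0.0005], -0.42, 1],
    [[0, 0.106, 0.0005], -0.56, 1],
    [[0, 0.106, 0.0005], -0.7, 1],
    [[0, 0.106, 0.0005], -0.84, 1],
    [[0, 0.106, 0.0005], -0.98, 1],
    [[0, 0.106, 0.0005], -1.12, 1],
    [[0, 0.106, 0.0005], -1.26, 1],
    [[0, 0.106, 0.0005], -1.4, 1],
    [[0, 0.106, 0.0005], -1.4, 1],
  ],
  squeeze=30,
)

```text
clock: 24.5
eef_pos: [587.7, -31.9, 139.7]
eef_rot: [-1.57, -0.005, 0.199]
wrist_force: [-2.6, 0.4, 7.6]
finger_gap: 15.9
```

>>> play_rows(
  series=[
    [[0, 0, 0], -0.14, 1],
    [[0, 0, 0], -0.28, 1],
    [[0, 0, 0], -0.42, 1],
    [[0, 0, 0], -0.56, 1],
    [[0, 0, 0], -0.66, 1],
    [[0, 0, 0], -0.66, 1],
    [[0, 0, 0], -0.66, 0.6],
    [[0, 0, 0], -0.66, 0.5],
    [[0, -0.03, 0], -0.66, 0.5],
    [[0, -0.05, 0], -0.66, 0.5],
    [[0, -0.05, 0], -0.52, 0.5],
    [[0, -0.05, 0], -0.38, 0.5],
    [[0, -0.05, 0], -0.24, 0.5],
    [[0, -0.05, 0], -0.1, 0.5],
    [[0, -0.05, 0], 0.04, 0.5],
    [[0, -0.05, 0], 0.18, 0.5],
    [[0, -0.05, 0], 0.32, 0.5],
    [[0, -0.05, 0], 0.46, 0.5],
    [[0, -0.05, 0], 0.6, 0.5],
    [[0, -0.05, 0], 0.74, 0.5],
  ],
)

```text
clock: 26.5
eef_pos: [587.7, -32.1, 190.3]
eef_rot: [-1.567, -0.004, -0.547]
wrist_force: [0.5, -0.4, 0.6]
finger_gap: 47.1
```

>>> play_rows(
  series=[
    [[0, 0, 0], 0.14, 0.5],
    [[0, 0, 0], 0.28, 0.5],
    [[0, 0, 0], 0.42, 0.5],
    [[0, 0, 0], 0.56, 0.5],
    [[0, 0, 0], 0.7, 0.5],
    [[0, 0, 0], 0.84, 0.5],
    [[0, 0, 0], 0.98, 0.5],
    [[0, 0, 0], 1.12, 0.5],
    [[0, 0, 0], 1.26, 0.5],
    [[0, 0, 0], 1.4, 0.5],
    [[0, 0, 0], 1.54, 0.5],
    [[0, 0, 0], 1.68, 0.5],
    [[0, 0, 0], 1.735, 0.5],
    [[0, 0.03, 0], 1.735, 0.5],
    [[0, 0.051, 0], 1.735, 0.6],
    [[0, 0.051, 0], 1.735, 0.7],
    [[0, 0.051, 0], 1.735, 1],
    [[0, 0.051, 0], 1.735, 1],
    [[0, 0.051, 0], 1.735, 1],
    [[0, 0.051, 0], 1.735, 1],
  ],
)

```text
clock: 28.5
eef_pos: [587.8, -31.4, 140.9]
eef_rot: [-1.568, 0.006, -2.281]
wrist_force: [-6.3, 5.4, 4.9]
finger_gap: 15.9
```

>>> play_rows(
  series=[
    [[0, 0, 0], -0.14, 1],
    [[0, 0, 0], -0.28, 1],
    [[0, 0, 0], -0.42, 1],
    [[0, 0, 0], -0.446, 1],
    [[0, 0, 0], -0.446, 1],
    [[0, 0, 0], -0.446, 0.5],
    [[0, 0, 0], -0.446, 0.2],
    [[0, -0.05, 0], -0.446, 0],
    [[0, -0.1, 0], -0.446, 0],
    [[-0.03, -0.13, -0.027], -0.59, 0],
    [[-0.06, -0.15, -0.054], -0.73, 0],
    [[-0.09, -0.15, -0.081], -0.87, 0],
    [[-0.12, -0.15, -0.108], -1.01, 0],
    [[-0.15, -0.15, -0.135], -1.15, 0],
    [[-0.18, -0.15, -0.162], -1.29, 0],
    [[-0.21, -0.15, -0.189], -1.43, 0],
    [[-0.24, -0.15, -0.216], -1.57, 0],
    [[-0.27, -0.15, -0.243], -1.71, 0],
    [[-0.3, -0.15, -0.27], -1.85, 0],
    [[-0.327, -0.15, -0.297], -1.99, 0],
  ],
)

```text
clock: 30.5
eef_pos: [575.2, 411.5, 292.7]
eef_rot: [-1.565, -0.006, -0.287]
wrist_force: [0.0, -0.4, 0.2]
finger_gap: 94.0
```

```bash
python3 - <<'E'
from h import *
s=manip.read_state();im,p=snap("wrist","w6");np.savez("w6.npz",**p)
print(s["eef_pos"],s["eef_rot"])
u=proj("wrist",[(576,410.5,85)],p)[0];print(u)
x,y=int(u[0]),int(u[1]);x0,y0=max(x-70,0),max(y-60,0);print(x0,y0)
cv2.imwrite("pics/w6c.png",cv2.resize(im[y0:y0+120,x0:x0+140],None,fx=4,fy=4,interpolation=cv2.INTER_CUBIC))
im,p=snap("top","t6")
cv2.imwrite("pics/t6b.png",cv2.resize(im[160:300,280:490],None,fx=3.8,fy=3.8,interpolation=cv2.INTER_CUBIC))
E
```

```text
[575.1506569  411.54863473 292.74630009] [-1.56539154 -0.00597665 -0.28726607]
[312.64598915 213.20937692]
242 153
```

View pics/w6c.png

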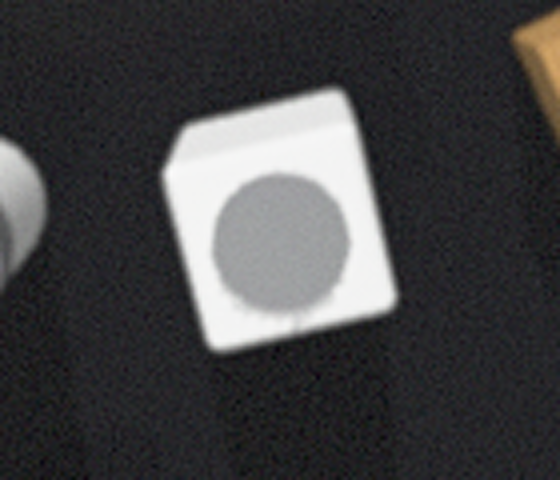

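View pics/t6b.png

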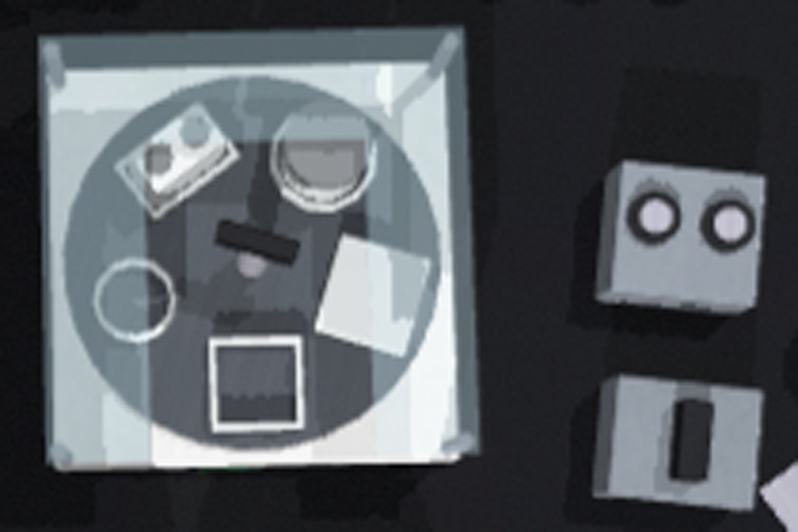

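The square pocket now faces the front, centred (256,384). Bottle top corners in w6c: (165,172), (352,125), (397,305), (215,352).

```bash
python3 - <<'E'
from h import *
p=dict(np.load("w6.npz"))
W=lambda u,v:((u+.5)/4-.5+242,(v+.5)/4-.5+153)
c=[back("wrist",W(*q),82,p) for q in((165,172),(352,125),(397,305),(215,352))]
print(np.mean(c,0),back("wrist",W(281,243),85,p),[np.arctan2(*(c[i]-c[j])[::-1]).round(3) for i,j in((1,0),(2,3),(3,0),(2,1))])
rel((576,410.5,40),1.52)
B=lambda u,v:((u+.5)/3.8-.5+280,(v+.5)/3.8-.5+160)
c=[back("top",B(*q),60) for q in((208,338),(301,335),(303,429),(214,434))]
print("bay",np.mean(c,0),[np.arctan2(*(c[i]-c[j])[::-1]).round(3) for i,j in((0,1),(3,2),(0,3),(1,2))])
E
```

```text
[575.92563349 410.01358321] [575.93834202 409.65218395] [np.float64(1.529), np.float64(1.544), np.float64(-0.041), np.float64(-0.03)]
shift [ 0.0017  0.2514 -0.0039] twist(heading,j6): [(np.float64(2.908), np.float64(-1.622), np.float64(2.24)), (np.float64(-0.233), np.float64(1.52), np.float64(-0.9))] | at [574.  413.9 291.4] hd 1.287
bay [491.56761082 -35.99199906] [np.float64(1.624), np.float64(1.648), np.float64(0.081), np.float64(0.036)]
```

>>> play_rows(
  series=[
    [[0.0017, 0.03, -0.0044], -0.13, 0],
    [[0.0017, 0.07, -0.0044], -0.249, 0],
    [[0.0017, 0.11, -0.0044], -0.249, 0],
    [[0.0017, 0.15, -0.0044], -0.249, 0],
    [[0.0017, 0.19, -0.0044], -0.249, 0],
    [[0.0017, 0.23, -0.0044], -0.249, 0],
    [[0.0017, 0.2514, -0.0044], -0.249, 0],
    [[0.0017, 0.2514, -0.0044], -0.249, 0],
    [[0.0017, 0.2514, -0.0044], -0.249, 1],
    [[0.0017, 0.2514, -0.0044], -0.249, 1],
    [[0.0017, 0.2514, -0.0044], -0.249, 1],
    [[0.0017, 0.2514, -0.0044], -0.249, 1],
    [[0.0017, 0.2514, -0.0044], -0.249, 1],
    [[0.0017, 0.2514, -0.0044], -0.249, 1],
    [[0.0017, 0.2514, -0.0044], -0.249, 1],
  ],
  squeeze=25,
)

```text
clock: 32.1
eef_pos: [576.0, 410.1, 40.5]
eef_rot: [-1.567, -0.006, -0.035]
wrist_force: [-1.0, -1.1, 4.3]
finger_gap: 53.9
```

>>> play_rows(
  series=[
    [[0, -0.05, 0], 0, 1],
    [[0, -0.1, 0], 0, 1],
    [[0, -0.15, 0], 0, 1],
    [[-0.004, -0.185, -0.03], 0, 1],
    [[-0.01, -0.185, -0.07], -0.085, 1],
    [[-0.017, -0.185, -0.115], -0.085, 1],
    [[-0.024, -0.185, -0.16], -0.085, 1],
    [[-0.031, -0.185, -0.205], -0.085, 1],
    [[-0.038, -0.185, -0.25], -0.085, 1],
    [[-0.045, -0.185, -0.295], -0.085, 1],
    [[-0.052, -0.185, -0.34], -0.085, 1],
    [[-0.058, -0.185, -0.385], -0.085, 1],
    [[-0.064, -0.185, -0.425], -0.085, 1],
    [[-0.0677, -0.185, -0.4495], -0.085, 1],
    [[-0.0677, -0.185, -0.4495], -0.085, 1],
    [[-0.0677, -0.185, -0.4495], -0.085, 1],
    [[-0.0677, -0.185, -0.4495], -0.085, 1],
  ],
)

```text
clock: 33.8
eef_pos: [491.4, -36.6, 223.3]
eef_rot: [-1.568, -0.006, 0.051]
wrist_force: [-0.1, -0.6, -1.8]
finger_gap: 53.9
```

```bash
python3 - <<'E'
from h import *
rel((492.7,-36.8,84.5),1.621)
E
```

```text
shift [ 0.0004  0.1388 -0.0007] twist(heading,j6): [(np.float64(3.142), np.float64(-1.521), np.float64(1.45)), (np.float64(0.0), np.float64(1.621), np.float64(-1.7))] | at [491.4 -36.6 223.3] hd 1.621
```

>>> play_rows(
  series=[
    [[0.0004, 0.05, -0.0005], 0, 1],
    [[0.0004, 0.09, -0.0005], 0, 1],
    [[0.0004, 0.11, -0.0005], 0, 1],
    [[0.0004, 0.12, -0.0005], 0, 1],
    [[0.0004, 0.13, -0.0005], 0, 1],
    [[0.0004, 0.135, -0.0005], 0, 1],
    [[0.0004, 0.1388, -0.0005], 0, 1],
    [[0.0004, 0.1388, -0.0005], 0, 1],
    [[0.0004, 0.1388, -0.0005], 0, 1],
  ],
)

```text
clock: 34.7
eef_pos: [493.0, -36.6, 85.1]
eef_rot: [-1.568, -0.007, 0.05]
wrist_force: [0.0, 0.3, -2.3]
finger_gap: 54.0
```

>>> play_rows(
  series=[
    [[0, 0.0028, 0], 0, 1],
    [[0, 0.0028, 0], 0, 1],
    [[0, 0.0028, 0], 0, 0.2],
    [[0, 0.0028, 0], 0, 0],
    [[0, 0.001, 0], 0, 0],
    [[0, -0.04, 0], 0, 0],
    [[0, -0.09, 0], 0, 0],
    [[0, -0.13, 0], 0, 0],
    [[0.01, -0.15, 0], 0.14, 0.2],
    [[0.02, -0.15, 0], 0.28, 0.5],
    [[0.03, -0.15, 0], 0.42, 0.5],
    [[0.04, -0.15, 0], 0.56, 0.5],
    [[0.05, -0.15, 0], 0.7, 0.5],
    [[0.06, -0.15, 0], 0.84, 0.5],
    [[0.07, -0.15, 0], 0.98, 0.5],
    [[0.08, -0.15, 0], 1.12, 0.5],
    [[0.0949, -0.15, 0], 1.26, 0.5],
    [[0.0949, -0.15, 0], 1.4, 0.5],
    [[0.0949, -0.15, 0], 1.54, 0.5],
    [[0.0949, -0.15, 0], 1.68, 0.5],
  ],
)

```text
clock: 36.7
eef_pos: [586.8, -32.3, 235.8]
eef_rot: [-1.564, 0.004, -1.635]
wrist_force: [0.1, 0.1, 0.2]
finger_gap: 47.1
```

```bash
python3 - <<'E'
from h import *
rel((587.8,-32,138),-.264)
im,p=snap("wrist","w7")
cv2.imwrite("pics/w7c.png",cv2.resize(im[60:320,150:490],None,fx=2,fy=2))
E
```

```text
shift [-0.      0.0978  0.0004] twist(heading,j6): [(np.float64(0.2), np.float64(-0.264), np.float64(0.21))] | at [586.8 -32.3 235.8] hd -0.064
```

View pics/w7c.png

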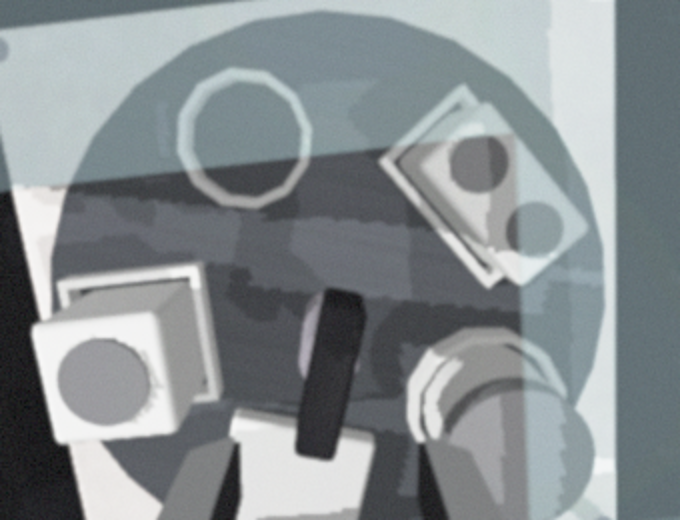

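The square bottle is seated, and the jar and cartridge remain in place. Next I turn to the vial pocket (jaw heading −0.264 to 0.992).

>>> play_rows(
  series=[
    [[0, 0, 0.0005], 0.14, 0.5],
    [[0, 0.03, 0.0005], 0.2, 0.5],
    [[0, 0.07, 0.0005], 0.2, 0.5],
    [[0, 0.0975, 0.0005], 0.2, 0.6],
    [[0, 0.0975, 0.0005], 0.2, 0.7],
    [[0, 0.0975, 0.0005], 0.2, 1],
    [[0, 0.0975, 0.0005], 0.2, 1],
    [[0, 0.0975, 0.0005], 0.2, 1],
    [[0, 0.0975, 0.0005], 0.2, 1],
    [[0, 0.0975, 0.0005], 0.2, 1],
    [[0, 0.0975, 0.0005], 0.06, 1],
    [[0, 0.0975, 0.0005], -0.08, 1],
    [[0, 0.0975, 0.0005], -0.22, 1],
    [[0, 0.0975, 0.0005], -0.36, 1],
    [[0, 0.0975, 0.0005], -0.5, 1],
    [[0, 0.0975, 0.0005], -0.64, 1],
    [[0, 0.0975, 0.0005], -0.78, 1],
    [[0, 0.0975, 0.0005], -0.92, 1],
    [[0, 0.0975, 0.0005], -1.056, 1],
    [[0, 0.0975, 0.0005], -1.056, 1],
  ],
  squeeze=30,
)

```text
clock: 38.75
eef_pos: [587.3, -31.9, 140.3]
eef_rot: [-1.565, -0.003, -0.582]
wrist_force: [-10.2, 1.3, 7.4]
finger_gap: 16.0
```

>>> play_rows(
  series=[
    [[0, 0, 0], -0.003, 1],
    [[0, 0, 0], -0.003, 0.5],
    [[0, 0, 0], -0.003, 0.2],
    [[0, -0.05, 0], -0.003, 0],
    [[0, -0.1, 0], 0, 0],
    [[-0.028, -0.1, 0.034], 0, 0],
    [[-0.056, -0.1, 0.068], 0, 0],
    [[-0.084, -0.1, 0.102], 0, 0],
    [[-0.112, -0.1, 0.136], 0, 0],
    [[-0.14, -0.1, 0.17], 0, 0],
    [[-0.168, -0.1, 0.204], 0, 0],
    [[-0.196, -0.1, 0.238], 0, 0],
    [[-0.2183, -0.1, 0.2683], 0, 0],
    [[-0.2183, -0.1, 0.2683], 0, 0],
    [[-0.2183, -0.05, 0.2683], 0, 0],
    [[-0.2183, 0, 0.2683], 0, 0],
    [[-0.2183, 0.05, 0.2683], 0, 0],
    [[-0.2183, 0.09, 0.2683], 0, 0],
    [[-0.2183, 0.1, 0.2683], 0, 0],
    [[-0.2183, 0.1, 0.2683], 0, 0],
  ],
)

```text
clock: 40.75
eef_pos: [553.1, 312.1, 41.3]
eef_rot: [-1.566, -0.003, -0.582]
wrist_force: [0.6, 0.4, -0.0]
finger_gap: 93.9
```

```bash
python3 - <<'E'
from h import *
rel((552.3,312.2,40),.989)
E
```

```text
shift [-0.0007  0.0013 -0.0004] twist(heading,j6): [(np.float64(-0.0), np.float64(0.989), np.float64(-0.47))] | at [553.1 312.1  41.3] hd 0.989
```

>>> play_rows(
  series=[
    [[-0.0007, 0.001, 0], 0, 1],
    [[-0.0007, 0.001, 0], 0, 1],
    [[-0.0007, 0.001, 0], 0, 1],
    [[-0.0007, 0.001, 0], 0, 1],
    [[-0.0007, 0.001, 0], 0, 1],
    [[-0.0007, 0.001, 0], 0, 1],
    [[-0.0007, 0.001, 0], 0, 1],
    [[0, -0.05, 0], 0, 1],
    [[0, -0.1, 0], 0, 1],
    [[0, -0.15, 0], 0, 1],
    [[0.012, -0.185, -0.03], -0.08, 1],
    [[0.03, -0.185, -0.07], -0.16, 1],
    [[0.048, -0.185, -0.112], -0.24, 1],
    [[0.066, -0.185, -0.154], -0.32, 1],
    [[0.084, -0.185, -0.196], -0.4, 1],
    [[0.102, -0.185, -0.238], -0.48, 1],
    [[0.12, -0.185, -0.28], -0.56, 1],
    [[0.1417, -0.185, -0.3244], -0.632, 1],
    [[0.1417, -0.185, -0.3244], -0.632, 1],
    [[0.1417, -0.185, -0.3244], -0.632, 1],
  ],
  squeeze=25,
)

```text
clock: 42.75
eef_pos: [492.0, -38.0, 225.0]
eef_rot: [-1.568, -0.005, 0.047]
wrist_force: [-0.1, 1.1, -1.1]
finger_gap: 45.7
```

```bash
python3 - <<'E'
from h import *
rel((492.7,-36.8,86),1.621)
im,p=snap("wrist","w8");cv2.imwrite("pics/w8c.png",im[120:420,150:500])
E
```

```text
shift [0.     0.139  0.0007] twist(heading,j6): [(np.float64(3.138), np.float64(-1.521), np.float64(1.45)), (np.float64(-0.003), np.float64(1.621), np.float64(-1.7))] | at [492. -38. 225.] hd 1.618
```

View pics/w8c.png

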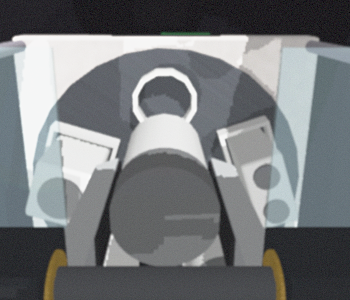

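The vial is upright and in line with its pocket (both at x≈164). Lowering it.

>>> play_rows(
  series=[
    [[0, 0.05, 0.0003], 0, 1],
    [[0, 0.09, 0.0003], 0, 1],
    [[0, 0.11, 0.0003], 0, 1],
    [[0, 0.12, 0.0003], 0, 1],
    [[0, 0.13, 0.0003], 0, 1],
    [[0, 0.136, 0.0003], 0, 1],
    [[0, 0.14, 0.0003], 0, 1],
    [[0, 0.14, 0.0003], 0, 1],
    [[0, 0.14, 0.0003], 0, 1],
  ],
)

```text
clock: 43.7
eef_pos: [493.1, -36.3, 85.5]
eef_rot: [-1.568, -0.006, 0.048]
wrist_force: [0.0, 0.2, -0.9]
finger_gap: 45.6
```

>>> play_rows(
  series=[
    [[0, 0.003, 0], 0, 1],
    [[0, 0.003, 0], 0, 1],
    [[0, 0.003, 0], 0, 0.2],
    [[0, 0.003, 0], 0, 0],
    [[0, 0.001, 0], 0, 0],
    [[0, -0.04, 0], 0, 0],
    [[0, -0.09, 0], 0, 0],
    [[0, -0.13, 0], 0, 0],
    [[0.01, -0.15, 0], 0.14, 0.2],
    [[0.03, -0.15, 0], 0.28, 0.5],
    [[0.06, -0.15, 0], 0.42, 0.5],
    [[0.09, -0.15, 0], 0.56, 0.5],
    [[0.0949, -0.15, 0], 0.627, 0.5],
    [[0.0949, -0.15, 0], 0.627, 0.5],
    [[0.0949, -0.15, 0], 0.627, 0.5],
  ],
)

```text
clock: 45.2
eef_pos: [586.7, -32.2, 236.1]
eef_rot: [-1.565, -0.003, -0.576]
wrist_force: [0.4, 0.3, 0.4]
finger_gap: 47.3
```

```bash
python3 - <<'E'
from h import *
rel((587.8,-32,138),.992)
E
```

```text
shift [0.0005 0.0981 0.0002] twist(heading,j6): [(np.float64(3.144), np.float64(-2.15), np.float64(2.1)), (np.float64(0.003), np.float64(0.992), np.float64(-1.05))] | at [586.7 -32.2 236.1] hd 0.995
```

>>> play_rows(
  series=[
    [[0.0005, 0.04, 0.0005], 0, 0.5],
    [[0.0005, 0.08, 0.0005], 0, 0.5],
    [[0.0005, 0.098, 0.0005], 0, 0.6],
    [[0.0005, 0.098, 0.0005], 0, 0.7],
    [[0.0005, 0.098, 0.0005], 0, 1],
    [[0.0005, 0.098, 0.0005], 0, 1],
    [[0.0005, 0.098, 0.0005], 0, 1],
    [[0.0005, 0.098, 0.0005], 0, 1],
    [[0.0005, 0.098, 0.0005], 0, 1],
    [[0.0005, 0.098, 0.0005], 0, 1],
    [[0.0005, 0.098, 0.0005], 0.14, 1],
    [[0.0005, 0.098, 0.0005], 0.28, 1],
    [[0.0005, 0.098, 0.0005], 0.42, 1],
    [[0.0005, 0.098, 0.0005], 0.56, 1],
    [[0.0005, 0.098, 0.0005], 0.7, 1],
    [[0.0005, 0.098, 0.0005], 0.84, 1],
    [[0.0005, 0.098, 0.0005], 0.98, 1],
    [[0.0005, 0.098, 0.0005], 1.12, 1],
    [[0.0005, 0.098, 0.0005], 1.26, 1],
    [[0.0005, 0.098, 0.0005], 1.26, 1],
  ],
  squeeze=30,
)

```text
clock: 47.2
eef_pos: [587.2, -32.7, 140.0]
eef_rot: [-1.567, 0.003, -1.842]
wrist_force: [-13.1, -6.0, 10.6]
finger_gap: 15.8
```

>>> play_rows(
  series=[
    [[0, 0, -0.001], 0.14, 1],
    [[0, 0, -0.001], 0.28, 1],
    [[0, 0, -0.001], 0.42, 1],
    [[0, 0, -0.001], 0.56, 1],
    [[0, 0, -0.001], 0.7, 1],
    [[0, 0, -0.001], 0.84, 1],
    [[0, 0, -0.001], 0.98, 1],
    [[0, 0, -0.001], 1.12, 1],
    [[0, 0, -0.001], 1.25, 1],
    [[0, 0, -0.001], 1.25, 1],
    [[0, 0, -0.001], 1.25, 1],
    [[0, 0, -0.001], 1.25, 1],
  ],
)

```text
clock: 48.4
eef_pos: [586.5, -32.0, 140.0]
eef_rot: [-1.573, 0.006, -3.091]
wrist_force: [6.7, 2.9, -9.6]
finger_gap: 15.9
```

>>> play_rows(
  series=[
    [[0, 0, 0], 0.001, 0.6],
    [[0, 0, 0], 0, 0.5],
    [[0, 0, 0], 0, 0.5],
    [[0, -0.05, 0], 0, 0.5],
    [[0, -0.1, 0], 0, 0.5],
    [[0, -0.15, 0], 0, 0.5],
    [[0.018, -0.15, 0.04], 0, 0.4],
    [[0.036, -0.15, 0.08], 0, 0.3],
    [[0.054, -0.15, 0.12], 0, 0.3],
    [[0.072, -0.15, 0.16], 0.14, 0.3],
    [[0.09, -0.15, 0.2], 0.14, 0.3],
    [[0.11, -0.15, 0.24], 0.14, 0.3],
    [[0.13, -0.15, 0.28], 0.14, 0.3],
    [[0.149, -0.15, 0.316], 0.14, 0.3],
    [[0.149, -0.15, 0.316], 0.14, 0.3],
    [[0.149, -0.15, 0.316], 0.14, 0.3],
    [[0.149, -0.15, 0.316], 0.14, 0.3],
  ],
)

```text
clock: 50.1
eef_pos: [453.2, -354.6, 288.9]
eef_rot: [-1.573, 0.006, 3.053]
wrist_force: [0.3, -0.5, -0.2]
finger_gap: 65.9
```

```bash
python3 - <<'E'
from h import *
s=manip.read_state();im,p=snap("wrist","w9");np.savez("w9.npz",**p);print(s["eef_pos"],s["eef_rot"])
a=im
im,pt=snap("top","t9")
t=cv2.resize(im[165:285,285:395],None,fx=3,fy=3,interpolation=cv2.INTER_CUBIC)
o=np.zeros((600,720,3),np.uint8);o[:360,:330]=t;o[:400,332:720]=a[0:400,130:518]
cv2.imwrite("pics/w9c.png",o)
E
```

```text
[ 453.15783262 -354.6302532   288.92674558] [-1.57320329  0.00587458  3.05270614]
```

View pics/w9c.png

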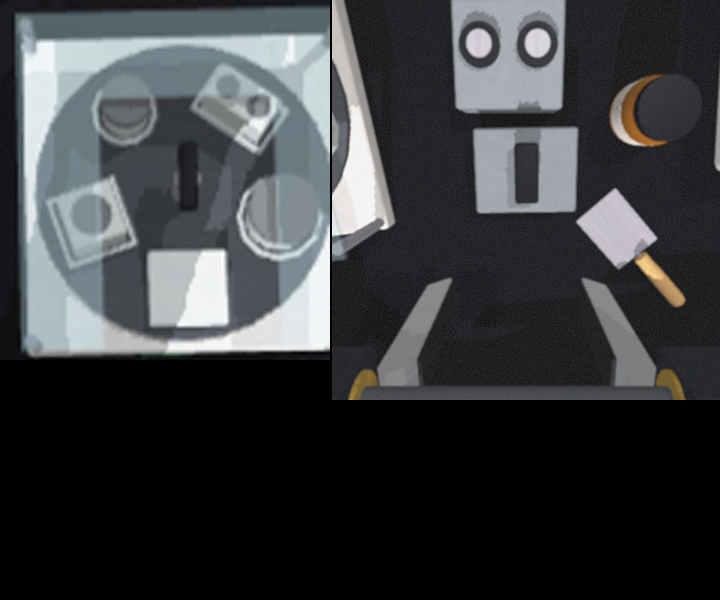

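Blank block faces the front, and all four containers are in their pockets. Module corners in the right-hand panel: (474,129), (577,127), (576,211), (477,213). Rib: (515,143) to (538,203). The pump's front-face bottom edge is around y=110.

```bash
python3 - <<'E'
from h import *
p=dict(np.load("w9.npz"));W=lambda q:(q[0]-202,q[1])
an=lambda a,b:np.arctan2(*(b-a)[::-1]).round(3)
c=[back("wrist",W(q),70,p) for q in((474,129),(577,127),(576,211),(477,213))];print("mod",np.mean(c,0),an(c[1],c[0]),an(c[2],c[3]),an(c[3],c[0]),an(c[2],c[1]))
c=[back("wrist",W(q),102,p) for q in((515,143),(537.5,143),(538.5,202),(516,203))];print("rib",np.mean(c,0),an(c[3],c[0]),an(c[2],c[1]))
h=[back("wrist",W(q),84,p) for q in((479,43),(538,42))];print("heads",h,an(h[1],h[0]))
rel((453.6,-355,78),1.48)
T=lambda q:((q[0]+.5)/3-.5+285,(q[1]+.5)/3-.5+165)
c=[back("top",T(q),60) for q in((147,250),(227,249),(229,327),(148,328))];print("blank",np.mean(c,0),an(c[1],c[0]),an(c[2],c[3]),an(c[3],c[0]),an(c[2],c[1]))
im=cv2.imread("pics/w9.png");cv2.imwrite("pics/w9d.png",cv2.resize(im[60:240,230:400],None,fx=3.3,fy=3.3,interpolation=cv2.INTER_CUBIC))
E
```

```text
mod [ 497.34689234 -368.49067827] 1.5 1.503 -0.083 -0.056
rib [ 498.1923335  -368.61469515] -0.073 -0.055
heads [array([ 621.90050363, -333.78470206]), array([ 617.76703181, -389.43568047])] 1.497
shift [0.0009 0.2109 0.001 ] twist(heading,j6): [(np.float64(0.003), np.float64(-1.662), np.float64(1.0)), (np.float64(-3.139), np.float64(1.48), np.float64(-2.14))] | at [ 453.3 -354.4  288.9] hd -1.659
blank [491.15353336 -36.33816904] 1.604 1.604 0.032 0.04
```

View pics/w9d.png

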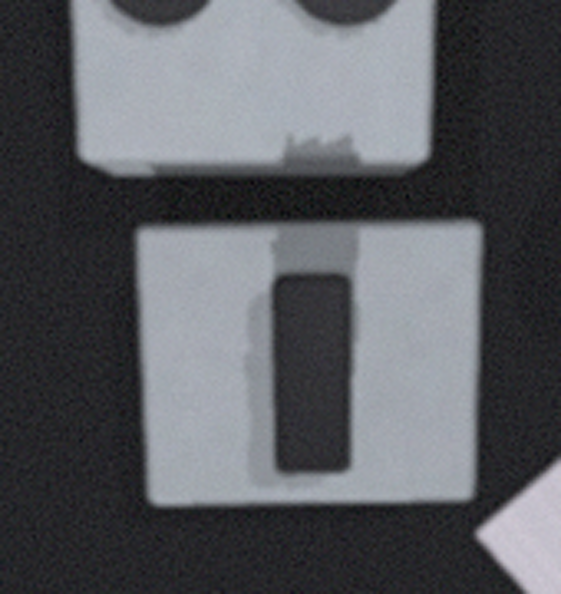

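The module has been knocked to about (497,−368), so I measure it relative to the pump. In this crop: pump top front corners (80,160) and (430,158); module top corners (136,228), (483,222), (473,499), (151,505).

```bash
python3 - <<'E'
from h import *
p=dict(np.load("w9.npz"));W=lambda q:((q[0]+.5)/3.3-.5+230,(q[1]+.5)/3.3-.5+60)
an=lambda a,b:np.arctan2(*(b-a)[::-1]).round(3)
c=[back("wrist",W(q),70,p) for q in((136,228),(483,222),(473,499),(151,505))];print("mod",np.round(c,1).tolist(),np.mean(c,0),an(c[1],c[0]),an(c[2],c[3]),an(c[3],c[0]),an(c[2],c[1]))
f=[back("wrist",W(q),70,p) for q in((80,160),(430,158))];print("pump edge",f,np.mean(f,0),an(f[1],f[0]),np.linalg.norm(f[0]-f[1]))
s=[back("wrist",W(q),70,p) for q in((75,0),(436,0))];print("pump sides",an(f[0],s[0]),an(f[1],s[1]))
r=[back("wrist",W(q),102,p) for q in((275,273),(351,273),(350,471),(275,472))];print("rib",np.mean(r,0),an(r[3],r[0]),an(r[2],r[1]))
E
```

```text
mod [[545.8, -317.0], [537.9, -426.1], [449.6, -419.0], [457.0, -311.2]] [ 497.57440118 -368.31287823] 1.498 1.501 -0.065 -0.08
pump edge [array([ 567.42424726, -302.10085077]), array([ 558.33585045, -410.48907318])] [ 562.88004886 -356.29496198] 1.487 108.76858789769862
pump sides -0.101 -0.095
rib [ 498.4954978  -368.30501883] -0.09 -0.078
```

```bash
python3 - <<'E'
from h import *
rel((498.2,-368.3,75),-1.65)
E
```

```text
shift [-0.0446  0.2141  0.0104] twist(heading,j6): [(np.float64(-0.009), np.float64(-1.65), np.float64(1.01)), (np.float64(-3.151), np.float64(1.492), np.float64(-2.13))] | at [ 453.3 -354.4  288.9] hd -1.659
```

>>> play_rows(
  series=[
    [[-0.04, 0.03, 0.0104], -0.005, 0.3],
    [[-0.0446, 0.07, 0.0104], -0.005, 0.3],
    [[-0.0446, 0.11, 0.0104], -0.005, 0.3],
    [[-0.0446, 0.15, 0.0104], -0.005, 0.3],
    [[-0.0446, 0.19, 0.0104], -0.005, 0.3],
    [[-0.0446, 0.208, 0.0104], -0.005, 0.3],
    [[-0.0446, 0.2141, 0.0104], -0.005, 0.3],
    [[-0.0446, 0.2141, 0.0104], -0.005, 0.4],
    [[-0.0446, 0.2141, 0.0104], -0.005, 1],
    [[-0.0446, 0.2141, 0.0104], -0.005, 1],
    [[-0.0446, 0.2141, 0.0104], -0.005, 1],
    [[-0.0446, 0.2141, 0.0104], -0.005, 1],
    [[-0.0446, 0.2141, 0.0104], -0.005, 1],
    [[-0.0446, 0.2141, 0.0104], -0.005, 1],
  ],
  squeeze=30,
)

```text
clock: 51.6
eef_pos: [498.3, -368.2, 75.4]
eef_rot: [-1.573, 0.006, 3.059]
wrist_force: [-0.5, 3.1, 3.0]
finger_gap: 23.9
```

>>> play_rows(
  series=[
    [[-0.003, 0, -0.005], 0.003, 1],
    [[-0.006, 0, -0.01], 0.006, 1],
    [[-0.009, 0, -0.014], 0.006, 1],
    [[-0.0115, 0, -0.0175], 0.006, 1],
    [[-0.0133, 0, -0.0175], 0.006, 1],
    [[-0.0133, 0, -0.0175], 0.006, 1],
    [[-0.0133, 0, -0.0175], 0.006, 1],
  ],
)

```text
clock: 52.3
eef_pos: [513.1, -351.1, 75.5]
eef_rot: [-1.575, 0.006, 3.053]
wrist_force: [-3.2, 5.0, 2.6]
finger_gap: 23.8
```

```bash
python3 - <<'E'
from h import *
rel((513,-351.9,75.4),-1.659);print(manip.read_state()["wrist_force"])
im,p=snap("top","t10")
E
```

```text
shift [0.     0.0001 0.0008] twist(heading,j6): [(np.float64(-0.001), np.float64(-1.659), np.float64(1.06)), (np.float64(-3.142), np.float64(1.483), np.float64(-2.08))] | at [ 513.1 -351.1   75.5] hd -1.66
[-3.2467826   4.96534019  2.57860523]
```

>>> play_rows(
  series=[
    [[-0.001, 0, 0.0007], 0, 1],
    [[-0.002, 0, 0.0007], 0, 1],
    [[-0.003, 0, 0.0007], 0, 1],
    [[-0.004, 0, 0.0007], 0, 1],
    [[-0.005, 0, 0.0007], 0, 1],
    [[-0.005, 0, 0.0007], 0, 1],
  ],
)

```text
clock: 52.95
eef_pos: [518.0, -351.6, 75.6]
eef_rot: [-1.576, 0.005, 3.053]
wrist_force: [-4.6, 4.4, 4.0]
finger_gap: 23.7
```

>>> play_rows(
  series=[
    [[-0.001, 0, 0], 0, 1],
    [[-0.002, 0, 0], 0, 1],
    [[-0.002, 0, 0], 0, 1],
  ],
)

```text
clock: 53.25
eef_pos: [518.6, -351.5, 75.7]
eef_rot: [-1.577, 0.002, 3.053]
wrist_force: [-14.7, 4.4, 8.6]
finger_gap: 23.8
```

>>> play_rows(
  series=[
    [[-0.001, 0, 0], 0, 1],
    [[-0.0025, 0, 0], 0, 1],
    [[-0.0025, 0, 0], 0, 1],
    [[-0.0025, 0, 0], 0, 1],
    [[-0.001, 0, 0], 0, 1],
    [[-0.0005, 0, 0], 0, 0.6],
    [[0, 0, 0], 0, 0.5],
    [[0, 0, 0], 0, 0.4],
    [[0, -0.05, 0], 0, 0.4],
    [[0, -0.1, 0], 0, 0.4],
    [[0, -0.15, 0], 0, 0.4],
    [[0.03, -0.19, 0], 0, 0.4],
    [[0.06, -0.2, 0], 0, 0.4],
    [[0.065, -0.213, 0], 0, 0.4],
    [[0.065, -0.213, 0], 0, 0.4],
  ],
)

```text
clock: 54.75
eef_pos: [453.6, -347.4, 290.6]
eef_rot: [-1.575, 0.005, 3.052]
wrist_force: [0.5, 0.5, 0.5]
finger_gap: 56.2
```

```bash
python3 - <<'E'
from h import *
s=manip.read_state();im,p=snap("wrist","w11");np.savez("w11.npz",**p);print(s["eef_pos"],s["wrist_force"],s["clock"])
c=proj("wrist",[(562.9,-356.3,70)],p)[0];print(c)
x,y=int(c[0]),int(c[1]);x0,y0=x-70,max(0,y-100);print(x0,y0)
a=cv2.resize(im[y0:y0+200,x0:x0+140],None,fx=3,fy=3,interpolation=cv2.INTER_CUBIC)
im,_=snap("top","t11");b=cv2.resize(im[165:285,285:395],None,fx=3.3,fy=3.3,interpolation=cv2.INTER_CUBIC)
o=np.zeros((600,790,3),np.uint8);o[:a.shape[0],:420]=a;o[:b.shape[0],425:425+b.shape[1]]=b
cv2.imwrite("pics/w11c.png",o)
E
```

```text
[ 453.57102665 -347.35795218  290.64366755] [0.45071412 0.48280061 0.48362276] 54.75
[314.38632196 107.35334504]
244 7
```

The view limit is reached, so I check the seam by image code: the left and right outline edges and any dark gap.

```bash
python3 - <<'E'
from h import *
p=dict(np.load("w11.npz"));im=cv2.imread("pics/w11.png");g=cv2.GaussianBlur(cv2.cvtColor(im,cv2.COLOR_BGR2GRAY),(3,3),0)
L=[];
for v in range(40,190,5):
    r=g[v].astype(float); m=r[225:405]>90
    i=np.flatnonzero(m)+225
    if len(i):
        a,b=back("wrist",(i[0]-.5,v),70,p),back("wrist",(i[-1]+.5,v),70,p)
        n=np.array([.088,.996]); o=np.array([562.9,-356.3])
        print(v,i[0],i[-1],"lat L %.1f R %.1f x %.1f"%((a-o)@n,(b-o)@n,a[0]))
for u in(270,285,345,360):print(u,g[85:130,u].tolist())
E
```

```text
40 258 369 lat L 55.8 R -54.1 x 629.9
45 259 369 lat L 55.0 R -54.3 x 625.5
50 259 369 lat L 55.2 R -54.5 x 621.0
55 259 369 lat L 55.4 R -54.7 x 616.6
60 259 369 lat L 55.6 R -54.9 x 612.1
65 259 368 lat L 55.8 R -54.1 x 607.6
70 260 368 lat L 55.0 R -54.2 x 603.0
75 260 368 lat L 55.2 R -54.4 x 598.4
80 260 368 lat L 55.4 R -54.6 x 593.8
85 260 368 lat L 55.6 R -54.8 x 589.1
90 260 367 lat L 55.8 R -54.0 x 584.4
95 261 367 lat L 55.0 R -54.2 x 579.6
100 261 367 lat L 55.2 R -54.3 x 574.9
105 261 367 lat L 55.4 R -54.5 x 570.1
110 261 365 lat L 55.6 R -52.7 x 565.3
115 261 366 lat L 55.8 R -53.9 x 560.5
120 261 366 lat L 56.0 R -54.1 x 555.6
125 261 365 lat L 56.2 R -53.2 x 550.7
130 261 365 lat L 56.4 R -53.4 x 545.7
135 262 365 lat L 55.6 R -53.6 x 540.6
140 262 365 lat L 55.8 R -53.8 x 535.6
145 262 365 lat L 56.0 R -54.0 x 530.6
150 262 365 lat L 56.2 R -54.2 x 525.5
155 262 364 lat L 56.4 R -53.3 x 520.3
160 262 364 lat L 56.6 R -53.5 x 515.2
165 263 364 lat L 55.8 R -53.7 x 509.8
170 263 364 lat L 56.0 R -53.9 x 504.6
175 263 364 lat L 56.2 R -54.1 x 499.3
180 263 363 lat L 56
[... 277 characters left out ...]
 168, 167]
285 [174, 174, 175, 175, 174, 173, 175, 175, 174, 174, 175, 175, 174, 174, 174, 174, 175, 176, 175, 176, 178, 175, 163, 144, 134, 143, 159, 166, 168, 168, 168, 169, 169, 169, 169, 169, 169, 168, 168, 168, 167, 167, 168, 169, 167]
345 [176, 175, 174, 174, 174, 174, 174, 175, 173, 174, 174, 174, 174, 175, 175, 175, 174, 174, 174, 175, 176, 173, 162, 145, 136, 143, 157, 164, 166, 168, 168, 168, 168, 168, 169, 169, 169, 169, 170, 170, 170, 170, 171, 170, 169]
360 [175, 175, 174, 174, 175, 175, 174, 174, 174, 174, 174, 174, 175, 175, 175, 175, 176, 176, 176, 175, 176, 173, 161, 144, 137, 146, 159, 167, 169, 169, 169, 168, 168, 169, 169, 169, 168, 168, 167, 168, 168, 169, 170, 171, 171]
```

```bash
python3 - <<'E'
from h import *
a,b,c=[cv2.cvtColor(cv2.imread(f"pics/{n}.png"),cv2.COLOR_BGR2GRAY).astype(int) for n in("top0","t9","t11")]
R=dict(beaker=(115,255,155,287),wash=(222,168,256,203),tip=(142,288,195,326),amber=(494,230,528,262),card=(133,198,170,245),spat=(482,278,530,335))
for k,(x0,y0,x1,y1) in R.items(): print(k,np.abs(a-c)[y0:y1,x0:x1].mean().round(1),(np.abs(a-c)[y0:y1,x0:x1]>50).sum())
print("sampler t9/t11",(np.abs(b-c)[165:285,285:400]>50).sum())
manip.sign_off()
E
```

```text
beaker 0.7 0
wash 1.1 0
tip 0.9 0
amber 25.3 212
card 0.7 0
spat 39.0 1034
sampler t9/t11 3
the job is handed in; nothing more can be done
```

All four containers are in their carousel pockets, the blank block faces the opening, and the cooling module is against the pump unit. The job took about 55 s of robot time and is handed in.

- **Containers:** The cartridge, jar, square bottle and vial each went through the opening into their own pocket. The last picture I viewed of the carousel showed all four standing in place. An image comparison after the module work showed the sampler unchanged.
- **Carousel:** The blank measured at about 0.03–0.045 rad. The sampler itself sits at about 0.045–0.05, so the blank is square to within about 0.015 rad.
- **Module:** It had been knocked about 45 mm in x and 13 mm in y during the run. I measured it again, slid it in and pressed until I felt contact (about 15 N in the last reading before a final 2.5 mm push). The seam looks uniform along its width, with no gap. The sides are offset by about 0.7 mm sideways, which I left.
- **Bystanders:** The beaker, wash bottle, tip box and card box have not moved.
- **Not confirmed:** The final comparison did not match for the amber jar and spatula. The arm was probably in that part of the view, and I handed in without checking further. The robot worked close to them only at the module and never went to touch them.
- **Picture limit:** I had used all 16 viewable pictures by the end, so the module's final fit was checked by image code only.

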